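# Fit a keyed drive shaft into a sprung pulley and hold it home

### The arm

A 7-joint arm with a two-finger parallel gripper is mounted at the origin on a cart in front of the work surface, level with it; the furniture and walls round the work are solid. World frame = base frame: x ahead of the robot, y to its left, z up, the work surface at z = 0. Lengths are in m, angles in degrees, forces in N, time in s.
With the tool pointing down it reaches from about 0.425 to 0.875 m from the base axis. Payload 4.7 kg.
Tool frame: the origin (TCP) lies on the mounting face of the last link; the fingertips stand 182 mm ahead of it and the grasp point (between the pads) lies 164 mm ahead of it; z points along the fingers, x is the direction in which the jaws open and shut, and the axes are right-handed (so a half turn about z gives the same grasp; the last joint's range is limited). The gripper opens to 87 mm and grips with 3 to 60 N. Pads are 19 mm wide; open, the fingers measure 117 mm over their backs; the gripper's body (75 mm by 190 mm) begins 51 mm behind the grasp point.
Start: joints at [73.574, 18.392, -4.016, 83.108, 1.295, 78.541, -3.26], TCP at [0.193, -0.621, 0.405] pointing down, gripper open.
Joint ranges: [-163.93, 163.93], [-17.29, 119.83], [-79.2, 71.16], [3.27, 140.29], [-89.18, 269.18], [5.43, 117.66], [-154.24, 154.24]. Speed limits (degrees/s): [147.25, 147.25, 180, 180, 180, 180, 180].

### API

Orientations are given as [roll, pitch, yaw] about the fixed x, y, z axes, in that order (R = Rz(yaw) Ry(pitch) Rx(roll)).
In Python, from cell import status, cams, env, outline_of, landmark_of gives the robot as it stands. The module is installed in compiled form; this text tells all that it offers.
- The arm moves only by the tool jog_arm, never from a script. Its argument "rows" is a list of rows, each a list of 7 numbers: the closure, from 0 (fully open) to 1 (shut), then the shift along the tool's x, y, z in m, then the turn, a rotation vector about the tool's x, y, z in degrees. A call has 1 to 12 rows; each row shifts and turns the commanded pose from where the row before left it, along the tool's axes as they then stand; what a row does not reach is not made up. A row lasts 1/12 s, in which the tool goes at most 41.7 mm and 7.16 degrees, less where a joint would pass 70% of its speed; a pose out of reach is approached as far as the arm can. A call with a gripper value outside its range is refused whole. The fingers move at their own pace and stop on an object; "grip_force" is the grip in N (left out, the last holds). Time passes only in rows, so rows that do not move let the fingers close. It gives the time, the measured TCP pose, the force and the opening at its end, in the units of the state.
- status.get_obs(): the state, without advancing time (a new reading comes with each control period).
- cams.read_camera(name): name is "scene" or "top" or "wrist"; returns (picture, depth): 400x640x3 uint8, red, green, blue; 400x640 float32, m along the optical axis (not along the pixel's ray), 0 where there is no reading.
- cams.camera_params(name): a dict with "vfov" (degrees; the focal length in pixels is half the picture's height over the tangent of half this angle, whatever the lens; pixels are square), "cx", "cy" (the principal point, pixels), "eye" and "attitude" of the camera in the world. Camera axes: x right, y up, looking along -z (the intrinsics and any distortion apply to the point x, -y, -z); pixel columns grow to the right and rows downward; lengths in m; the calibration is good to about 2 mm. A picture is of the moment at which its call begins: read the wrist's pose just before it. camera_params takes no time and is no camera call; for the wrist camera it gives the pose at the moment of the call.
- env.sign_off(): hands the job in, once; it reports no verdict.
Trained networks look in the newest picture that a camera, given by its name, has taken for a name from the list of things; names that differ only in an ending like _2 or _b are one class to them, and where a whole thing is asked for, a point or a joint stands for the part that bears it (a point fixed in the world has none). Each returns a list of dicts, best first, with "conf" (0 to 1); they miss things now and then, are a little off and sometimes report something else, mostly with a low value. They report only what shows in the picture. A call takes as long as a camera call. They do not tell look-alikes from the thing itself.
- outline_of(camera, name): "pixels" (400x640 bool, what is visible of it) and "box" ([left, top, right, bottom] in pixels, round what is visible of it).
- landmark_of(camera, name): "position" ([row, column] in pixels: a listed point, or the origin of a listed thing).
The state is a dict: "time_s": time; "qpos": joint angles; "joint_velocities": joint speeds; "effort": joint torques, N m; "tool_pos": TCP position; "tool_rot": TCP orientation; "force": force on the tool from outside, world axes, zero at the start; "wrist_torque": the same for the moment, N m; "grip_width": finger opening in m.
Only numpy, scipy, OpenCV 4.12 (cv2) and the standard library are available. Lean on these libraries where they do the work, as an engineer would, in place of code of your own. Each camera call takes 0.05 s, during which the arm holds its last target. There are 200 camera calls.

### The job

Lift the orange moulded drive shaft straight out of its open mould and push it, thin end down, into the hub of the toothed pulley on the blue stand, turning it until its key drops into the hub's keyway and its collar sits flat on the hub. Keep pushing down on the gripped shaft so that the pulley is pressed down on its spring as far as it will go, and finish there, still holding the shaft and pushing: do not let go. Leave the brass padlock, the lock barrel and the roll of black tape where they are.

Things in the scene. Friction and masses are not known exactly. Their poses are not given: they have to be found in the camera images.
- shaft: loose orange plastic drive shaft, 100 to 170 g, 84 mm tall, upright in the mould. Origin: centre of its lower end; z up the shaft, x towards its key. Round pilot, 20 mm diameter, z = 0 to 40 mm (lowest 7 mm taper to 12 mm); key on the +x side, 6 mm wide, reaching 15 mm from the axis, z = 14 to 36 mm; collar 38 mm diameter, z = 40 to 46 mm; square head above
- shaft_collar (a point): point on the shaft's axis at the collar's underside (shaft z = 40 mm), axes as the shaft's
- shaft_head (a point): middle of the shaft's square head, the place to grip (shaft z = 65 mm), axes as the shaft's. The head is 26 x 26 mm, sides along x and y, and 38 mm high (shaft z = 46 to 84 mm). A black line on its top, from the middle to the +x edge and on down the +x face, shows the side of the key
- mould: fixed grey metal mould, 84 x 84 x 54 mm, open on top. Origin: centre of its underside, z up. Keyed cavity at its centre, key slot along +x, 23 mm diameter (1.5 mm play). The shaft's lower end starts 8 mm above the underside, the collar sunk flush in a recess 6 mm deep, only the head standing out; it comes straight up and is free after a 46 mm lift
- stand: fixed round blue stand, 104 mm diameter, 12 mm high, that carries the pulley on a spring. Origin: centre of its underside, z up, x towards the keyway of the pulley
- pulley_mouth (a point): centre of the bore's mouth on top of the pulley's hub, 68 mm above the bench while the pulley is up, moving with it; z up, x towards the keyway. Bore 22.4 mm diameter, open right through, 46 mm; keyway 8 mm wide, to 16.5 mm from the axis, full depth; a red line on the hub's face continues it outwards. With the key on the face the collar is 26 mm above the hub; home, it lies on the hub
- pulley (a joint): how far the toothed metal pulley (rim 82 mm diameter, hub 48 mm diameter standing 24 mm above the rim; it cannot turn) is pushed down on its spring, m: 0 up, 0.008 fully down on its stop. It takes about 5 N to start and 11 N to reach the stop
- brass_padlock: loose brass padlock lying flat, 69 x 45 x 19 mm, a bystander; origin at the centre of its underside
- lock_barrel: loose brass lock barrel standing on its narrow side, 43 x 28 x 47 mm, a bystander; origin at the centre of its underside
- black_tape: loose roll of black tape lying flat, 57 mm diameter, 19 mm high, a bystander; origin at the centre of its underside
Things that resemble listed ones, but are neither listed nor needed, are in the scene too. There is more than one size of the shaft; the one meant has the size given above.

How it is judged (in metres and radians):
On the way, in this order (a step that is already met when the one before it is completed fails the run):
1. the shaft is lifted clear of the mould (z of shaft in the frame of mould above 0.056 m and contact force between shaft and mould below 0.2 N and contact force between the fingers and shaft above 1 N), for 0.1 s.
2. the key is in the keyway and the collar is down on the hub (z of shaft_collar in the frame of pulley_mouth below 0.003 m and horizontal distance between shaft_collar and pulley_mouth below 0.004 m), for 0.2 s.
At the end, for the whole second after the job is handed in: collar on the hub (3 mm in height, 4 mm sideways, 0.08 rad tilt), key in the keyway; pulley held down over 5 mm of its 8 mm by over 3 N through the shaft, which the fingers still grip (over 2 N), touching neither pulley nor stand; shaft still (all of step 2 and z of shaft_collar in the frame of pulley_mouth above -0.003 m and angle between the z axis of shaft and the z axis of pulley_mouth, either way round below 0.08 rad and angle between the x axis of shaft and the x axis of pulley_mouth, either way round below 0.25 rad and value of joint pulley above 0.005 m and contact force between shaft and stand above 3 N and contact force between the fingers and shaft above 2 N and contact force between the fingers and stand below 1 N and linear speed of shaft below 0.02 m/s); the arm keeps its last pose, push and grip.
It fails at once if the brass padlock is moved by more than 20 mm (distance of brass_padlock from where it was at the start of the episode above 0.02 m).
It fails at once if the lock barrel is moved by more than 20 mm (distance of lock_barrel from where it was at the start of the episode above 0.02 m).
It fails at once if the roll of black tape is moved by more than 20 mm (distance of black_tape from where it was at the start of the episode above 0.02 m).
It also fails if it takes over 48 s, if anything falls off the work surface, if the arm or the gripper's body presses on something with over 40 N, if the wrist force passes 120 N, or if a joint passes its speed limit or range.

## Working session

There is one attempt and no reset: what is moved stays moved. The work goes in short steps, Python scripts to look and compute and a tool call to move; the robot and the scene stay as the last step left them, time stands still between calls to the robot, and variables do not carry over. Pictures are saved under pics/ and viewed, about 8 in all and at most 12, crops included, and the job is handed in when it is done.

Besides the shell and the picture viewer there is one more tool, called as name([rows], argument=value, ...), one row to a line, values as JSON. jog_arm: Moves the arm, as the interface text tells. Its arguments: {"type":"object","properties":{"rows":{"type":"array"},"grip_force":{"type":"number"}},"required":["rows"]}

```bash
mkdir -p pics; cat > h.py <<'E'
import numpy as np, cv2
from scipy.spatial.transform import Rotation as R
from cell import status, cams, env, outline_of, landmark_of
def rot(a):
    a=np.array(a,float)
    return a if a.shape==(3,3) else R.from_euler('xyz',a,degrees=True).as_matrix()
def world(name,uv,d,p=None):
    p=p or cams.camera_params(name); f=200/np.tan(np.radians(p['vfov']/2))
    u,v=np.array(uv,float).T
    c=np.stack([(u-p['cx'])/f*d,-(v-p['cy'])/f*d,-d*np.ones_like(u)],-1)
    return c@rot(p['attitude']).T+p['eye']
def pix(name,P,p=None):
    p=p or cams.camera_params(name); f=200/np.tan(np.radians(p['vfov']/2))
    c=(np.atleast_2d(P)-p['eye'])@rot(p['attitude'])
    return np.stack([p['cx']+f*c[:,0]/-c[:,2],p['cy']-f*c[:,1]/-c[:,2]],-1)
def save(n,im,s=1,crop=None):
    if crop: l,t,r,b=crop; im=im[t:b,l:r]
    cv2.imwrite('pics/'+n+'.png',cv2.resize(im[:,:,::-1],None,fx=s,fy=s,interpolation=cv2.INTER_CUBIC))
E
python3 - <<'E'
from h import *
print(status.get_obs())
for c in ['top','scene']:
    im,d=cams.read_camera(c); save(c+'0',im); print(c,cams.camera_params(c))
    np.savez(c+'0.npz',im=im,d=d)
    for n in ['shaft_head','shaft_collar','mould','stand','pulley_mouth','brass_padlock','lock_barrel','black_tape']:
        for q in landmark_of(c,n)[:3]:
            r,cc=q['position']; dd=d[int(min(max(r,0),399)),int(min(max(cc,0),639))]
            print(n,round(q['conf'],2),np.round([cc,r],1),world(c,[[cc,r]],dd).round(3))
E
```

```text
{'time_s': 0.0, 'qpos': array([73.57300149, 18.43938693, -4.01485518, 83.17452933,  1.29515156,
       78.53916243, -3.26218322]), 'joint_velocities': array([ 0.01505892,  0.00977583,  0.08247908, -0.04625268,  0.00531712,
        0.00541388, -0.04756438]), 'effort': array([ 4.96910325e-04, -4.91293788e+01, -4.03623031e-01, -3.12533033e+01,
       -6.39680726e-02,  4.38070914e-02,  1.81966166e-04]), 'tool_pos': array([ 0.19249147, -0.62063638,  0.40366064]), 'tool_rot': array([ 1.79993987e+02,  1.07832674e-01, -7.27660605e+01]), 'force': array([-0.15350891,  1.90686388,  0.20291627]), 'wrist_torque': array([-0.05286802, -0.00417999,  0.00558281]), 'grip_width': 0.08684146275792735}
top {'vfov': 49.075065103533504, 'cx': 321.14407883771844, 'cy': 199.6393487840347, 'eye': array([ 0.33515693, -0.19928321,  1.22513553]), 'attitude': array([  9.84737546,   0.6854507 , -91.13821729])}
shaft_head 0.74 [391.8 218.3] [[ 0.479 -0.373  0.09 ]]
shaft_head 0.57 [341.6 183.3] [[ 0.582 -0.246  0.056]]
shaft_head 0.53 [435.  235.4] [[ 0.435 -0.491  0.054]]
shaft_collar 0.57 [340.6 183.2] [[ 0.581 -
[... 933 characters left out ...]

shaft_collar 0.82 [398.3 174.6] [[ 0.473 -0.362  0.074]]
shaft_collar 0.54 [332.8 180.5] [[ 0.576 -0.238  0.034]]
shaft_collar 0.52 [396.5 190.7] [[ 0.448 -0.34   0.051]]
mould 0.89 [399.  190.8] [[ 0.448 -0.349  0.045]]
mould 0.61 [284.1 186.3] [[ 0.506 -0.068  0.157]]
mould 0.58 [348.2 201.8] [[ 0.47  -0.213  0.062]]
stand 0.98 [346.6 220.3] [[ 0.435 -0.186  0.046]]
stand 0.56 [283.2 255.8] [[ 0.444 -0.022  0.016]]
pulley_mouth 0.58 [346.8 201.4] [[ 0.469 -0.208  0.067]]
brass_padlock 0.68 [286.1 257.2] [[ 0.444 -0.029  0.005]]
lock_barrel 0.69 [242.3 278.4] [[0.427 0.084 0.029]]
lock_barrel 0.56 [286.2 186.4] [[ 0.502 -0.071  0.158]]
black_tape 0.46 [287.4 186.7] [[ 0.502 -0.073  0.156]]
```

```bash
python3 - <<'E'
from h import *
z=np.load('top0.npz');a=z['im'][130:290,190:480]
b=np.load('scene0.npz')['im'][110:310,220:500]
a=cv2.resize(a,(780,430),interpolation=cv2.INTER_CUBIC)
save('topc',a)
save('scenec',cv2.resize(b,(784,560),interpolation=cv2.INTER_CUBIC))
E
```

```text
(no output)
```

View pics/topc.png

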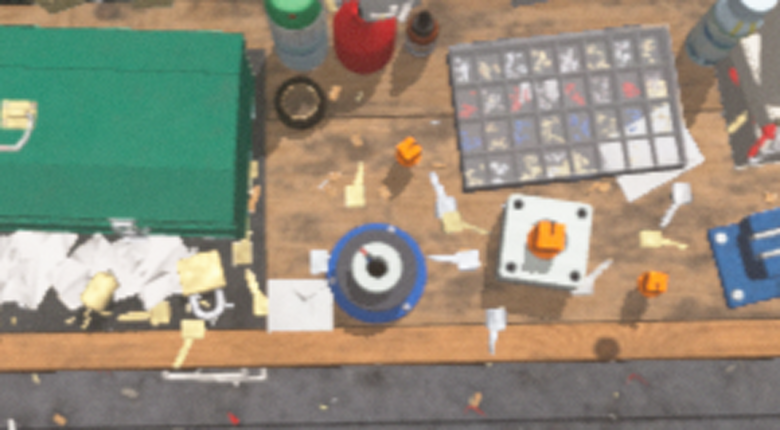

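View pics/scenec.png

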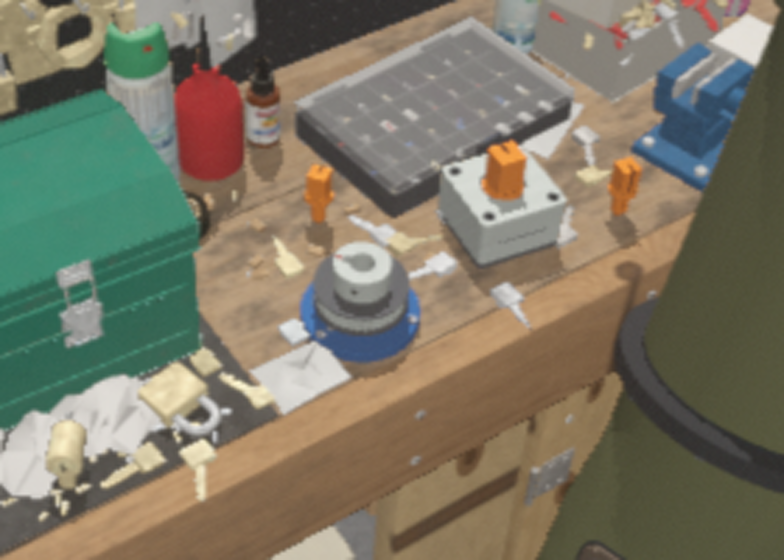

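The head in the mould (top crop 548,238, full image ~393,219) is the only orange piece seated in a mould and is clearly bigger. The others, at full (342,186) and (433,235), are small shafts standing free on the bench. The keyway (red line) points up-left in the top view. I'll move above the mould and confirm there.

jog_arm([
  [0,-0.0156,-0.0342,0,0,0,0],
  [0,-0.0156,-0.0342,0,0,0,0],
  [0,-0.0156,-0.0342,0,0,0,0],
  [0,-0.0156,-0.0342,0,0,0,0],
  [0,-0.0156,-0.0342,0,0,0,0],
  [0,-0.0156,-0.0342,0,0,0,0],
  [0,-0.0156,-0.0342,0,0,0,0],
  [0,-0.0156,-0.0342,0,0,0,0],
  [0,-0.0156,-0.0342,0,0,0,0],
  [0,-0.0156,-0.0342,0,0,0,0],
  [0,0,0,0,0,0,0],
  [0,0,0,0,0,0,0],
])

```text
time_s: 1.9
tool_pos: [0.4752, -0.3677, 0.4049]
tool_rot: [-179.9, 0.0, -72.4]
force: [-1.5, -0.6, -0.6]
grip_width: 0.0871
```

```bash
python3 - <<'E'
from h import *
o=status.get_obs(); p=cams.camera_params('wrist'); im,d=cams.read_camera('wrist'); save('w1',im)
np.savez('w1.npz',im=im,d=d); import pickle; pickle.dump(p,open('w1.pkl','wb'))
print(o['tool_pos'],o['tool_rot'],o['qpos'],p)
hsv=cv2.cvtColor(im,cv2.COLOR_RGB2HSV); m=cv2.inRange(hsv,(5,140,90),(22,255,255))
n,l,s,c=cv2.connectedComponentsWithStats(m)
for i in range(1,n):
    if s[i,4]>150:
        v,u=np.nonzero(l==i); dd=d[v,u]; w=world('wrist',np.stack([u,v],-1),dd,p); zt=np.percentile(w[:,2],95)
        k=abs(w[:,2]-zt)<.006; r=cv2.minAreaRect(np.ascontiguousarray(w[k,:2]*1000,dtype=np.float32))
        print(s[i],zt.round(4),r)
for nme in ['shaft_head','mould','pulley_mouth','stand']:
    for q in landmark_of('wrist',nme)[:2]:
        r,cc=q['position']; print(nme,round(q['conf'],2),round(cc,1),round(r,1))
E
```

```text
[ 0.47521353 -0.36774897  0.40488192] [-1.79946495e+02  1.59428232e-02 -7.24091556e+01] [ 49.67194685  13.2554515  -17.01872969  90.0293878    3.89216231
  77.28322554 -40.18436075] {'vfov': 64.5829197882231, 'cx': 323.0426735358413, 'cy': 197.95118221405457, 'eye': array([ 0.54835498, -0.34457548,  0.3844663 ]), 'attitude': array([-1.63894792e+01, -9.79297926e-03, -7.23867045e+01])}
[219  27  35  34 767] 0.0601 ((578.0416870117188, -245.99972534179688), (18.790321350097656, 18.579998016357422), 38.1362419128418)
[ 319  160   36   42 1088] 0.0923 ((482.5989685058594, -379.8093566894531), (25.910493850708008, 26.399738311767578), 82.63903045654297)
[397 221  23  21 238] 0.0517 ((447.4201965332031, -480.9135437011719), (3.0258350372314453, 7.218898296356201), 35.64244842529297)
[135 259  31  55 657] 0.3131 ((488.0746765136719, -313.919677734375), (15.124923706054688, 2.8790366649627686), 15.967907905578613)
[494 259  17  55 284] 0.3137 ((517.298095703125, -404.71728515625), (14.55003833770752, 2.5466926097869873), 18.799808502197266)
[ 297  325  325   20 4308] 0.3228 ((508.0193786621094, -393.4581298828125), (3.833421230316162, 81.10021209716797), 17.590351104736328)
shaft_head 0.6 409.3 237.6
mould 0.88 331.7 170.1
pulley_mouth 0.62 169.8 152.7
stand 0.63 192.0 144.3
```

View pics/w1.png

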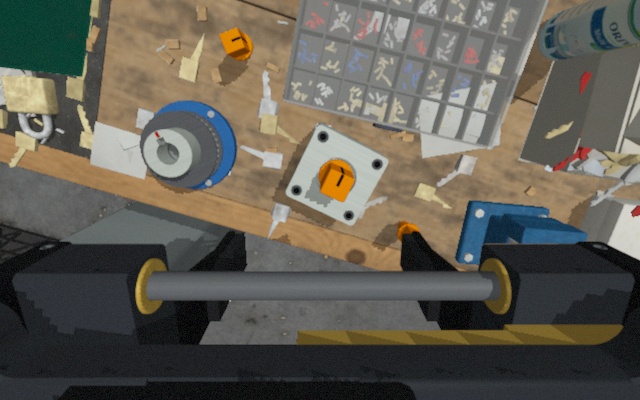

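The wrist view shows the head in the mould at (338,180), 26 mm square with its top at z≈0.092 as specified. The piece at (237,43) is only 18.6 mm wide and the one at (408,230) is small too, so both are rejected. The black line points up-right, which puts the key yaw near -7°. The hub is at (170,152) with its red line at (158,135).

```bash
cat > meas.py <<'E'
from h import *
import pickle
def hub(im,d,p,name,c0,z0=.068,tol=.005):
    V,U=np.mgrid[:400,:640]; uv=np.stack([U.ravel(),V.ravel()],-1)
    w=world(name,uv,d.ravel(),p); 
    k=(d.ravel()>0)&(abs(w[:,2]-z0)<tol)&(np.hypot(w[:,0]-c0[0],w[:,1]-c0[1])<.035)
    P=w[k]; (c,r)=cv2.minEnclosingCircle(P[:,:2].astype(np.float32)*1000)
    print('hub z',np.median(P[:,2]).round(4),'circle',c,r,'bbox mid',(P.min(0)+P.max(0))[:2]/2, k.sum())
    hsv=cv2.cvtColor(im,cv2.COLOR_RGB2HSV).reshape(-1,3); rd=((hsv[:,0]<8)|(hsv[:,0]>172))&(hsv[:,1]>90)&(hsv[:,2]>60)
    kk=rd&(np.hypot(w[:,0]-c0[0],w[:,1]-c0[1])<.03)
    Q=w[kk]; print('red',Q.mean(0).round(4),len(Q))
    dx=Q.mean(0)[:2]-np.array(c)/1000; print('keyway yaw',np.degrees(np.arctan2(dx[1],dx[0])), np.hypot(*dx))
def square(im,d,p,name,c0,z0,tol,half):
    V,U=np.mgrid[:400,:640]; w=world(name,np.stack([U.ravel(),V.ravel()],-1),d.ravel(),p)
    k=(d.ravel()>0)&(abs(w[:,2]-z0)<tol)&(np.abs(w[:,:2]-c0).max(1)<half)
    print('square z',z0,cv2.minAreaRect(w[k,:2].astype(np.float32)*1000),k.sum())
E
python3 - <<'E'
from meas import *
z=np.load('w1.npz'); p=pickle.load(open('w1.pkl','rb'))
hub(z['im'],z['d'],p,'wrist',world('wrist',[[170,152]],z['d'][152,158],p)[0])
square(z['im'],z['d'],p,'wrist',[.4826,-.38],.054,.004,.065)
square(z['im'],z['d'],p,'wrist',[.4826,-.38],.092,.004,.03)
t=np.load('top0.npz')
hub(t['im'],t['d'],cams.camera_params('top'),'top',[.467,-.205])
square(t['im'],t['d'],cams.camera_params('top'),'top',[.4826,-.38],.054,.004,.065)
square(t['im'],t['d'],cams.camera_params('top'),'top',[.4826,-.38],.092,.004,.03)
# toolbox extents (z>0.1)
V,U=np.mgrid[:400,:640]; w=world('top',np.stack([U.ravel(),V.ravel()],-1),t['d'].ravel(),cams.camera_params('top'))
k=(w[:,2]>.1)&(w[:,2]<.3)&(w[:,1]>-.2)&(w[:,1]<.1)&(w[:,0]>.35)&(w[:,0]<.7)
print(np.percentile(w[k],[1,99],axis=0).round(3))
E
```

```text
hub z 0.0673 circle (457.4134521484375, -210.1977081298828) 24.609546661376953 bbox mid [ 0.45739107 -0.21033996] 1509
red [ 0.4725 -0.1971  0.0682] 13
keyway yaw 40.92415396474173 0.020026584342481123
square z 0.054 ((482.4508972167969, -380.460693359375), (84.04912567138672, 84.30339050292969), 80.9283218383789) 4938
square z 0.092 ((482.5982360839844, -379.8577575683594), (26.139616012573242, 26.37386131286621), 83.30651092529297) 728
hub z 0.0672 circle (457.4609069824219, -211.4148712158203) 23.946516036987305 bbox mid [ 0.45836317 -0.21138274] 183
red [ 0.473  -0.1984  0.0688] 1
keyway yaw 39.932793100035894 0.02024197493963121
square z 0.054 ((491.50469970703125, -383.1587829589844), (84.4638900756836, 103.21963500976562), 80.75811004638672) 750
square z 0.092 ((481.9842529296875, -380.1722717285156), (26.191120147705078, 26.61085319519043), 77.22559356689453) 95
[[ 0.493 -0.18   0.117]
 [ 0.699  0.098  0.252]]
```

jog_arm([
  [0,0,0,0,0,0,6.5],
  [0,0,0,0,0,0,6.5],
  [0,0,0,0,0,0,6.5],
  [0,0,0,0,0,0,6.6],
  [0,0.0111,-0.009,0,0,0,0],
  [0,0,0,0.03,0,0,0],
  [0,0,0,0.03,0,0,0],
  [0,0,0,0.03,0,0,0],
  [0,0,0,0.03,0,0,0],
  [0,0,0,0,0,0,0],
  [0,0,0,0,0,0,0],
])

```text
time_s: 3.07
tool_pos: [0.4789, -0.3835, 0.2835]
tool_rot: [179.8, 0.1, -99.0]
force: [0.5, 0.3, 1.1]
grip_width: 0.087
```

```bash
python3 - <<'E'
from meas import *
p=cams.camera_params('wrist'); im,d=cams.read_camera('wrist'); save('w2',im)
print(status.get_obs()['tool_pos'])
square(im,d,p,'wrist',[.4826,-.38],.054,.004,.065)
square(im,d,p,'wrist',[.4826,-.38],.092,.004,.03)
hub(im,d,p,'wrist',[.4575,-.2105])
E
```

```text
[ 0.47983678 -0.38381405  0.28568023]
square z 0.054 ((482.029052734375, -380.313232421875), (84.40469360351562, 84.86437225341797), 80.74325561523438) 10819
square z 0.092 ((482.4299011230469, -379.72601318359375), (25.731460571289062, 26.719003677368164), 82.18036651611328) 1837
  return _methods._mean(a, axis=axis, dtype=dtype,
  ret = ret.dtype.type(ret / rcount)
Traceback (most recent call last):
  File "meas.py", line 8, in hub
    print('hub z',np.median(P[:,2]).round(4),'circle',c,r,'bbox mid',(P.min(0)+P.max(0))[:2]/2, k.sum())
                                                                      ~~~~~^^^
ValueError: zero-size array to reduction operation minimum which has no identity
```

View pics/w2.png

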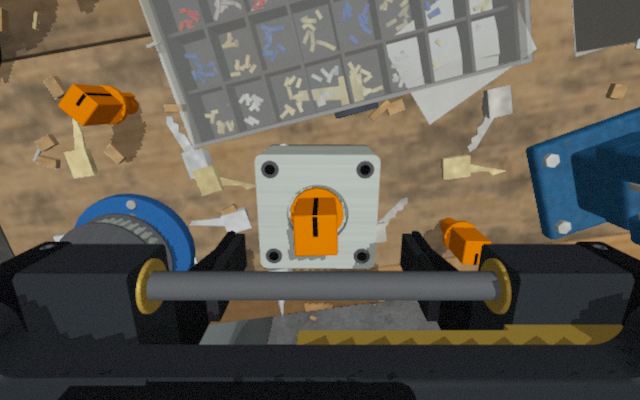

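Close view: the line runs up the image at (316,205), so the key yaw is about -9° as estimated, and the mould and head sizes match. I'll descend and grip.

jog_arm([
  [0,-0.0041,-0.0019,0.015,0,0,0],
  [0,0,0,0.015,0,0,0],
  [0,0,0,0.0145,0,0,0],
  [0,0,0,0,0,0,0],
  [0.9,0,0,0,0,0,0],
  [0.9,0,0,0,0,0,0],
  [0.9,0,0,0,0,0,0],
  [0.9,0,0,0,0,0,0],
  [0.9,0,0,0,0,0,0],
  [0.9,0,0,0,0,0,0],
  [0.9,0,0,0,0,0,0],
  [0.9,0,0,0,0,0,0],
], grip_force=40)

```text
time_s: 4.12
tool_pos: [0.4827, -0.3791, 0.2403]
tool_rot: [-180.0, -0.0, -98.9]
force: [-0.9, -0.3, 0.3]
grip_width: 0.0413
```

jog_arm([
  [0.9,0,0,0,0,0,0],
  [0.9,0,0,0,0,0,0],
  [0.9,0,0,0,0,0,0],
  [0.9,0,0,0,0,0,0],
  [0.9,0,0,0,0,0,0],
  [0.9,0,0,0,0,0,0],
])

```text
time_s: 4.62
tool_pos: [0.4826, -0.3791, 0.2402]
tool_rot: [180.0, 0.0, -98.9]
force: [0.0, -0.1, 0.6]
grip_width: 0.0256
```

jog_arm([
  [0.9,0,0,-0.008,0,0,0],
  [0.9,0,0,-0.01,0,0,0],
  [0.9,0,0,-0.01,0,0,0],
  [0.9,0,0,-0.01,0,0,0],
  [0.9,0,0,-0.012,0,0,0],
  [0.9,0,0,-0.014,0,0,0],
  [0.9,0,0,-0.014,0,0,0],
  [0.9,0,0,-0.014,0,0,0],
  [0.9,0,0,0,0,0,0],
  [0.9,0,0,0,0,0,0],
  [0.9,0,0,0,0,0,0],
])

```text
time_s: 5.53
tool_pos: [0.4824, -0.3789, 0.3319]
tool_rot: [180.0, 0.0, -98.9]
force: [0.4, -0.8, -1.4]
grip_width: 0.0259
```

jog_arm([
  [0.9,-0.0325,0.0101,0,0,0,0],
  [0.9,-0.0325,0.0101,0,0,0,0],
  [0.9,-0.0325,0.0101,0,0,0,0],
  [0.9,-0.0325,0.0101,0,0,0,0],
  [0.9,-0.0325,0.0101,0,0,0,0],
  [0.9,0,0,0,0,0,-7.0],
  [0.9,0,0,0,0,0,-7.0],
  [0.9,0,0,0,0,0,-7.0],
  [0.9,0,0,0,0,0,-7.0],
  [0.9,0,0,0,0,0,-7.0],
  [0.9,0,0,0,0,0,-7.0],
  [0.9,0,0,0,0,0,-7.0],
])

```text
time_s: 6.53
tool_pos: [0.4574, -0.2105, 0.3311]
tool_rot: [180.0, 0.1, -49.5]
force: [0.2, -0.2, -0.9]
grip_width: 0.0254
```

jog_arm([
  [0.9,0,0,0,0,0,0],
  [0.9,0,0,0,0,0,0],
  [0.9,0,0,0,0,0,0],
])

```text
time_s: 6.78
tool_pos: [0.4576, -0.2107, 0.3317]
tool_rot: [180.0, 0.1, -50.0]
force: [-0.1, -1.1, -0.8]
grip_width: 0.0252
```

```bash
python3 - <<'E'
from meas import *
import pickle
print({k:np.round(v,4) for k,v in status.get_obs().items() if k in('tool_pos','tool_rot','force','grip_width','qpos')})
p=cams.camera_params('wrist'); im,d=cams.read_camera('wrist'); save('w3',im)
np.savez('w3.npz',im=im,d=d); pickle.dump(p,open('w3.pkl','wb'))
try: hub(im,d,p,'wrist',[.4575,-.2105])
except Exception as e: print(e)
V,U=np.mgrid[:400,:640]; w=world('wrist',np.stack([U.ravel(),V.ravel()],-1),d.ravel(),p)
hsv=cv2.cvtColor(im,cv2.COLOR_RGB2HSV); m=cv2.inRange(hsv,(5,140,60),(22,255,255)).ravel()>0
k=m&(w[:,2]>.15)&(w[:,2]<.19)&(np.hypot(w[:,0]-.457,w[:,1]+.21)<.03)
print(k.sum())
if k.sum()>20: print(cv2.minAreaRect(w[k,:2].astype(np.float32)*1000),w[k].mean(0),w[k].min(0),w[k].max(0))
for n in ['shaft_head','shaft_collar','pulley_mouth']:
    for q in landmark_of('wrist',n)[:2]: print(n,round(q['conf'],2),np.round(q['position'],1))
E
```

```text
{'qpos': array([ 42.6069,   4.6206, -21.7543, 108.3299,   1.849 ,  67.4483,
       -29.8347]), 'tool_pos': array([ 0.4576, -0.2107,  0.3317]), 'tool_rot': array([ 1.799736e+02,  5.440000e-02, -5.004040e+01]), 'force': array([-0.1202, -1.0927, -0.7649]), 'grip_width': np.float64(0.0252)}
hub z 0.0675 circle (457.62615966796875, -210.04391479492188) 24.130651473999023 bbox mid [ 0.45799217 -0.21001101] 1519
red [ 0.4723 -0.1968  0.0677] 20
keyway yaw 42.11120878204232 0.019794573899590006
2361
((460.1847839355469, -214.05995178222656), (27.121196746826172, 39.31163787841797), 42.053138732910156) [ 0.46368725 -0.2048592   0.17482441] [ 0.4397095  -0.2280685   0.15001642] [ 0.48082986 -0.19273687  0.18985379]
shaft_head 0.69 [113.5 451.6]
shaft_head 0.66 [262.  323.8]
shaft_collar 0.87 [112.3 442.2]
shaft_collar 0.63 [244.6 324.1]
pulley_mouth 0.97 [204.2 323.4]
```

View pics/w3.png

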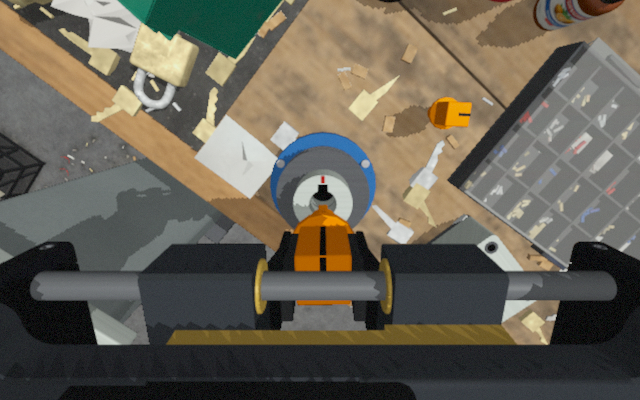

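```bash
python3 - <<'E'
from meas import *
z=np.load('w3.npz'); im,d=z['im'],z['d']; p=pickle.load(open('w3.pkl','rb'))
V,U=np.mgrid[:400,:640]; w=world('wrist',np.stack([U.ravel(),V.ravel()],-1),d.ravel(),p)
hsv=cv2.cvtColor(im,cv2.COLOR_RGB2HSV); m=cv2.inRange(hsv,(5,140,40),(22,255,255)).ravel()>0
t=np.array([.4576,-.2107]); a=np.radians(39.96); R2=np.array([[np.cos(a),np.sin(a)],[-np.sin(a),np.cos(a)]])
s=(w[:,:2]-t)@R2.T*1000
m&=(U.ravel()>270)&(U.ravel()<380)&(V.ravel()>195)&(V.ravel()<306)
for lo in range(85,200,5):
    k=m&(w[:,2]*1000>=lo)&(w[:,2]*1000<lo+5)
    if k.sum()>8: q=np.percentile(s[k],[3,50,97],axis=0).round(1); print(lo,k.sum(),'x',q[:,0],'y',q[:,1])
k=m&(w[:,2]>.147)&(w[:,2]<.178)&(s[:,0]>8); A=np.polyfit(s[k,1],s[k,0],1); B=np.polyfit(w[k,2]*1000,s[k,0],1); print('face slope vs y deg',np.degrees(np.arctan(A[0])),'vs z',np.degrees(np.arctan(B[0])))
E
```

```text
105 11 x [6.6 8.  8.8] y [-5.4  3.8  7. ]
110 15 x [7.8 8.6 9. ] y [-5.3 -2.9  5.5]
115 21 x [13.8 14.3 14.6] y [-2.1  0.4  3. ]
120 21 x [14.  14.3 14.8] y [-2.1  0.4  2.9]
125 19 x [14.1 14.5 14.7] y [-2.   0.4  2.9]
140 326 x [ 7.9 14.4 18.1] y [-14.3   0.7  15.7]
145 347 x [ 8.5 12.6 17.3] y [-13.8   0.4  14.9]
150 156 x [ 9.  12.3 12.9] y [-11.9  -0.7  13.6]
155 166 x [11.7 12.3 12.7] y [-11.6   0.7  12.8]
160 185 x [11.5 12.3 12.9] y [-11.7   1.9  12.7]
165 200 x [11.1 12.3 12.9] y [-11.7   0.7  13.3]
170 214 x [11.6 12.3 12.9] y [-11.5  -1.   12.8]
175 253 x [ 9.2 12.3 12.9] y [-11.5   2.2  13.8]
180 1214 x [-12.9   8.1  12.5] y [-11.7  -0.   12.4]
face slope vs y deg -1.5783782362382994 vs z 0.31103654196172886
```

Shaft and hub seen by the same camera: key yaw ≈41.6°, keyway ≈41–42°, so no turn is needed. The shaft axis is about 1.1 mm short along the key direction. I'll shift it and lower it into the bore.

jog_arm([
  [0.9,0,-0.0011,0.006,0,0,0],
  [0.9,0,0,0.008,0,0,0],
  [0.9,0,0,0.008,0,0,0],
  [0.9,0,0,0.008,0,0,0],
  [0.9,0,0,0.007,0,0,0],
  [0.9,0,0,0.005,0,0,0],
  [0.9,0,0,0,0,0,0],
  [0.9,0,0,0,0,0,0],
])

```text
time_s: 7.65
tool_pos: [0.4586, -0.21, 0.2898]
tool_rot: [180.0, 0.0, -49.9]
force: [-0.1, 0.4, -1.1]
grip_width: 0.0259
```

jog_arm([
  [0.9,0,0,0.003,0,0,0],
  [0.9,0,0,0.003,0,0,0],
  [0.9,0,0,0.003,0,0,0],
  [0.9,0,0,0,0,0,0],
  [0.9,0,0,0,0,0,0],
])

```text
time_s: 8.07
tool_pos: [0.4587, -0.2101, 0.2812]
tool_rot: [-180.0, -0.0, -49.9]
force: [-0.2, 0.0, -1.4]
grip_width: 0.0252
```

The key is past the hub face with no force, so it is in the keyway. Continuing down.

jog_arm([
  [0.9,0,0,0.005,0,0,0],
  [0.9,0,0,0.005,0,0,0],
  [0.9,0,0,0.005,0,0,0],
  [0.9,0,0,0.004,0,0,0],
  [0.9,0,0,0.002,0,0,0],
  [0.9,0,0,0,0,0,0],
  [0.9,0,0,0,0,0,0],
  [0.9,0,0,0,0,0,0],
  [0.9,0,0,0,0,0,0],
])

```text
time_s: 8.82
tool_pos: [0.4587, -0.2101, 0.2603]
tool_rot: [-180.0, -0.0, -49.9]
force: [-0.1, 0.7, -1.5]
grip_width: 0.0258
```

jog_arm([
  [0.9,0,0,0.002,0,0,0],
  [0.9,0,0,0.002,0,0,0],
  [0.9,0,0,0,0,0,0],
  [0.9,0,0,0,0,0,0],
])

```text
time_s: 9.15
tool_pos: [0.4589, -0.2101, 0.257]
tool_rot: [180.0, -0.0, -49.9]
force: [-2.0, 1.3, 6.0]
grip_width: 0.0256
```

jog_arm([
  [0.9,0,0,0.002,0,0,0],
  [0.9,0,0,0.002,0,0,0],
  [0.9,0,0,0.001,0,0,0],
  [0.9,0,0,0,0,0,0],
  [0.9,0,0,0,0,0,0],
  [0.9,0,0,0,0,0,0],
])

```text
time_s: 9.65
tool_pos: [0.4589, -0.2101, 0.2525]
tool_rot: [180.0, -0.0, -49.9]
force: [-3.6, 1.8, 8.7]
grip_width: 0.0259
```

jog_arm([
  [0.9,0,0,0.001,0,0,0],
  [0.9,0,0,0.001,0,0,0],
  [0.9,0,0,0.0005,0,0,0],
  [0.9,0,0,0,0,0,0],
  [0.9,0,0,0,0,0,0],
  [0.9,0,0,0,0,0,0],
])

```text
time_s: 10.15
tool_pos: [0.459, -0.21, 0.252]
tool_rot: [180.0, -0.0, -49.9]
force: [-8.5, 2.7, 23.2]
grip_width: 0.026
```

```bash
python3 - <<'E'
from h import *
o=status.get_obs();print(o['time_s'],o['tool_pos'],o['force'],o['wrist_torque'],o['grip_width'])
a,d=cams.read_camera('wrist'); b,d2=cams.read_camera('scene')
a=cv2.resize(a[150:310,220:420],(500,400)); b=cv2.resize(b[130:260,280:400],(300,325)); b=cv2.copyMakeBorder(b,0,75,0,0,cv2.BORDER_CONSTANT)
save('w4',np.hstack([a,b]))
E
```

```text
10.15 [ 0.45902566 -0.20996266  0.25198558] [-8.45598257  2.66674183 23.16717898] [1.03832567 2.0387716  0.02335719] 0.02595861400923225
```

View pics/w4.png

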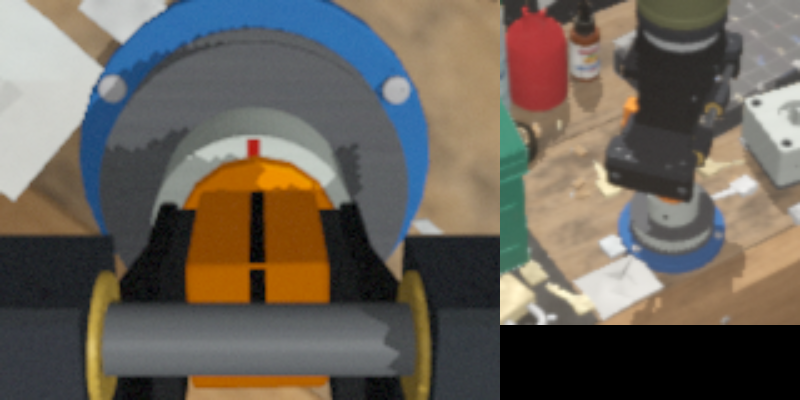

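The collar lies on the hub and the key line matches the red line. The force jumped from 9 to 23 N over the last 0.5 mm, at the height predicted for the stop. Handing in.

```bash
python3 -c "
from cell import env,status
print(env.sign_off()); o=status.get_obs(); print(o['time_s'],o['tool_pos'],o['force'],o['grip_width'])"
```

```text
the job is handed in; nothing more can be done
None
the job is handed in; nothing more can be done
```

I lifted the orange shaft straight out of the mould and pushed it into the pulley hub with its key in the keyway. The pulley is pressed down to its stop. I handed the job in at 10.2 s of the 48 s allowed, still gripping and pushing; no verdict was reported.

**Last checks, just before hand-in:**
- **Fit:** the key went past the hub face with no force, and the last picture shows the collar on the hub with the shaft's black line in line with the red keyway line.
- **Stop:** the tool stood at z = 0.2520 m, against 0.2522 m expected with the pulley fully down. The force rose from 9 to 23 N over the last 0.5 mm.
- **Grip:** the finger opening was 26.0 mm on the 26 mm head, with a commanded grip of 40 N.
- **Bystanders:** nothing went near the padlock, barrel or tape. I did not measure their positions again at the end.
- **Side load:** about 9 N sideways and 2 N m of moment at the wrist remain from the push.

One check failed: when I looked for the hub in the picture taken over the mould, the gripper hid it and that measurement crashed. I measured the hub again above the pulley, where it agreed with the earlier readings to about 1.5 mm and 2°.

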